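Pack the L-shaped and straight modules flat into their tray

ROBOT

A 7-joint arm with a two-finger parallel gripper is mounted at the origin on a cart in front of the work surface, level with it; the furniture and walls round the work are solid. World frame = base frame: x ahead of the robot, y to its left, z up, the work surface at z = 0. Lengths are in m, angles in rad, forces in N, time in s.
With the tool pointing down it reaches from about 0.425 to 0.925 m from the base axis. Payload 6.8 kg.
Tool frame: the origin (TCP) lies on the centre line of the jaws, within the pads' length; the fingertips stand 25 mm ahead of it and the grasp point (between the pads) lies 6 mm ahead of it; z points along the fingers, y is the line along which they close (so a half turn about z gives the same grasp; the last joint's range is limited). The gripper opens to 85 mm and grips with 20 to 120 N. Pads are 22 mm wide; open, the fingers measure 114 mm over their backs; the gripper's body (76 mm by 85 mm) begins 54 mm behind the grasp point. The pads swing forward as they close: fully open they stand 13 mm farther back than shut.
Start: joints at [1.025, 0.477, 0.022, 1.555, -0.011, 1.109, -0.083], TCP at [0.286, -0.611, 0.256] pointing down, gripper open.
Joint ranges: [-2.96, 2.96], [-0.34, 2.1], [-1.41, 1.46], [0.24, 2.44], [-1.37, 4.51], [0.17, 1.92], [-2.96, 2.96]. Speed limits (rad/s): [2.39, 2.39, 3.14, 3.14, 3.14, 3.14, 3.14].

INTERFACE

Orientations are given as a rotation vector (axis times angle).
In Python, from bench import telemetry, grab_frame, job gives the robot as it stands.
- The arm moves only by the tool apply_moves, never from a script. Its argument "rows" is a list of rows, each a list of 2 entries, a list of its own where there are three numbers: the shift along the tool's x, y, z each as a share of 250 mm, from -1 to 1, then the turn, a rotation vector about the tool's x, y, z each as a share of pi rad, from -1 to 1. A call has 1 to 10 rows; each row is the pose to reach, as a shift and turn from the pose commanded when the call began, along the tool's axes at that moment, turning the shorter way round; what a row does not reach only later rows make up. A row lasts 1/8 s, in which the tool goes at most 62.5 mm and 10.7 degrees, less where a joint would pass 70% of its speed; a pose out of reach is approached as far as the arm can. A call with a number of a shift or a turn outside -1 to 1 is refused whole. A call with a gripper value outside its range is refused whole. "jaw" is the gripper's target within -1 to 1 (fully open at 1, half-way at 0, shut at -1), set as the call begins (left out, the last holds). The fingers move at their own pace and stop on an object; "newtons" is the grip in N (left out, the last holds). Time passes only in rows, so rows that repeat a pose let the fingers close. It gives the time, the measured TCP pose, the force, the opening and the grip force at its end, in the units of the state.
- telemetry.get_obs(): the state, without advancing time (a new reading comes with each control period).
- grab_frame(name): name is "scene" or "top"; returns a dict with "frame" (384x512x3 uint8, red, green, blue), "vertical_fov" (degrees; the focal length in pixels is half the picture's height over the tangent of half this angle, whatever the lens; pixels are square), "cx", "cy" (the principal point, pixels), "origin" and "attitude" of the camera in the world. Camera axes: x right, y up, looking along -z (the intrinsics and any distortion apply to the point x, -y, -z); pixel columns grow to the right and rows downward; lengths in m; the calibration is good to about 2 mm. A picture is of the moment at which its call begins. There is no depth.
- job.hand_in(): hands the job in; it is judged then, once.
The state is a dict: "clock": time; "joints": joint angles; "qvel": joint speeds; "tau": joint torques, N m; "tcp_pos": TCP position; "orientation": TCP orientation; "contact_force": force on the tool from outside, world axes, zero at the start; "moment": the same for the moment, N m; "grip_width": finger opening in m; "gripper_force": force on a finger pad.
Only numpy, scipy, OpenCV 4.12 (cv2) and the standard library are available. Lean on these libraries where they do the work, as an engineer would, in place of code of your own. Each camera call takes 0.05 s, during which the arm holds its last target. There are 200 camera calls.

TASK

Take the screw jar and the solder spool out of the grey-rimmed white tray and stand both upright on the white notepad. Pack every coloured module that is on the bench into the tray, turning each one so that all of them lie flat on the tray floor side by side round the steel stop block in its corner, none upon another or on the rim. When they are all in, press the green button down, and leave the rest of the bench as it is.

Things in the scene. Friction and masses are not known exactly. Their poses are not given: they have to be found in the camera images.
- tray_floor (a point): fixed rectangular tray, white floor, grey rim; the point is the centre of the floor's upper side (3 mm above the bench). Inside 140 mm (x) by 105 mm (y), that is 4 by 3 cells of 35 mm; walls 4 mm thick, rising 10 mm above the floor. z up
- stop_top (a point): steel stop block fixed in the tray, 32 x 32 mm, 10 mm high above the floor; the point is the centre of its top. It fills one corner cell, either at tray x +52, y -35 mm or at tray x -52, y -35 mm; in the other of these two corners is a flat yellow patch on which a module may lie. Beside the block 11 cells are free, which the four modules (4 + 3 + 2 + 2 cells) just fill when laid on the 35 mm cells with 6 mm gaps
- big_l_sink (a point): blue module: L-shaped plate of four 35 mm cells, three in a row and one at the side of the last, 10 mm thick, with an upright black heat sink on it to hold it by: 24 mm long (x), 14 mm wide (y), 44 mm tall, its top 54 mm above the plate's underside. Its point is the centre of the sink, 32 mm above the plate's underside. z up; measured from there the plate covers, in mm, x -53 to 46, y -15 to 15; x 17 to 46, y -15 to 50. About 150 g. May be absent (None).
- small_l_sink (a point): green module: L-shaped plate of three 35 mm cells, 10 mm thick, with an upright black heat sink on it to hold it by: 24 mm long (x), 14 mm wide (y), 44 mm tall, its top 54 mm above the plate's underside. Its point is the centre of the sink, 32 mm above the plate's underside. z up; measured from there the plate covers, in mm, x -25 to 39, y -15 to 15; x -25 to 4, y -15 to 50. About 120 g. May be absent (None).
- strip_orange_sink (a point): orange module: straight plate of two 35 mm cells, 10 mm thick, with an upright black heat sink on it to hold it by: 24 mm long (x), 14 mm wide (y), 44 mm tall, its top 54 mm above the plate's underside. Its point is the centre of the sink, 32 mm above the plate's underside. z up; measured from there the plate covers, in mm, x -32 to 32, y -15 to 15. About 90 g. May be absent (None).
- strip_red_sink (a point): red module: straight plate of two 35 mm cells, 10 mm thick, with an upright black heat sink on it to hold it by: 24 mm long (x), 14 mm wide (y), 44 mm tall, its top 54 mm above the plate's underside. Its point is the centre of the sink, 32 mm above the plate's underside. z up; measured from there the plate covers, in mm, x -32 to 32, y -15 to 15. About 90 g. May be absent (None).
- jar_centre (a point): clear screw jar with a white cap, 44 mm in diameter, 53 mm tall, standing in the tray at the start; the point is its centre, 27 mm above its foot. The cap is the top 12 mm. Weighs 120 g
- spool_centre (a point): grey-white spool of solder wire standing on its flange, 54 mm in diameter, 46 mm tall, in the tray beside the jar at the start (the two stand about 75 mm apart along the tray's x, which of them at which end varies); the point is its centre, 23 mm above its foot. Weighs 200 g
- notepad_top (a point): white notepad lying fixed on the bench, 148 mm (x) by 105 mm (y), 10 mm thick; the point is the centre of its upper side
- done_button_top (a point): top of the green push button (28 mm across) in a black housing fixed to the bench; it is pressed straight down
- done_button (a joint): travel of the green button in m: 0 up, 0.006 fully down (about 5 N); it springs back
- towel_roll (a point): obstacle: a tall white roll of paper towel (110 mm across, its top about 0.40 m above the bench) on a black box 180 x 160 x 105 mm, fixed on the bench beyond the work; the point is on its axis at the top of the box. Keep the arm clear of it
- tape_green: roll of green tape, 72 mm across, 24 mm high, lying at the back; to be left alone. Origin at its underside
Mind the look-alikes: they are no part of the job. What is shaped like the part that bears spool_centre but brown or pink is not meant.

How it is judged:
By the outcome, as a careful person would: the job done as asked, in the order asked, and still so for the second after the job is handed in, with the robot touching nothing.
Of big_l, small_l, strip_orange, strip_red only 3 to 4 are there at a start; the rules pass over those that are not, and their reading is None.
At some moment in a run one of big_l, small_l, strip_orange, strip_red may be knocked a few centimetres aside while the robot is not near it.
Once in a run the grip may slacken for a moment while it holds something.
It also fails if it takes over 210 s, if anything falls off the work surface, if the arm or the gripper's body presses on something with over 40 N, if the wrist force passes 120 N, or if a joint passes its speed limit or range.

## Working session

There is one attempt and no reset: what is moved stays moved. The work goes in short steps, Python scripts to look and compute and a tool call to move; the robot and the scene stay as the last step left them, time stands still between calls to the robot, and variables do not carry over. Pictures are saved under pics/ and viewed, at most 14 in all, crops included, and the job is handed in when it is done.

Besides the shell and the picture viewer there is one more tool, called after "Emit:" in YAML: its name, and indented under it one key for each argument. apply_moves: Moves the arm, as the interface text tells. Its arguments: {"type":"object","properties":{"rows":{"type":"array"},"jaw":{"type":"number"},"newtons":{"type":"number"}},"required":["rows"]}

```bash
mkdir -p pics; ls
python3 - <<'E'
from bench import telemetry, grab_frame
import cv2, numpy as np
for n in("scene","top"):
    f=grab_frame(n); cv2.imwrite(f"pics/{n}0.png",f["frame"][:,:,::-1])
    print(n,{k:(v if not hasattr(v,'shape') else v.tolist()) for k,v in f.items() if k!="frame"})
print(telemetry.get_obs())
E
```

```text
pics
scene {'vertical_fov': 55.44389324143323, 'cx': 255.0501799707479, 'cy': 188.89970653145818, 'origin': [0.09350347769661797, 0.1655993837905542, 0.7271122598463515], 'attitude': [0.36951562864286613, -0.8431630944078478, -2.1835327838358505]}
top {'vertical_fov': 53.691834000383714, 'cx': 256.6118670771016, 'cy': 190.19173717321465, 'origin': [0.31103759507955886, -0.2377601874348737, 1.007706736415894], 'attitude': [0.19253653016936384, -0.19313158358028182, -1.582908339696749]}
{'clock': 0.1, 'joints': array([ 1.02486225,  0.47769372,  0.02232013,  1.55629314, -0.01151324,
        1.10927595, -0.08310641]), 'qvel': array([-2.26850014e-05, -2.18170506e-03,  5.01318149e-04, -1.54381272e-03,
       -1.98718338e-03,  1.49798908e-03, -2.47010900e-04]), 'tau': array([ 4.98465408e-03, -5.97765934e+01,  1.61384538e+00, -2.81958675e+01,
        1.28362534e-02,  4.93591855e-03, -4.65255823e-05]), 'tcp_pos': array([ 0.28600362, -0.61090963,  0.25546345]), 'orientation': array([-3.06515432e+00, -6.81989009e-01,  6.60141200e-04]), 'contact_force': array([-0.60394512,  0.60756602, -1.24195734]), 'moment': array([ 0.00039606, -0.05878717,  0.01779179]), 'gripper_force': 0.0, 'grip_width': 0.08562270996400749}
```

View pics/scene0.png

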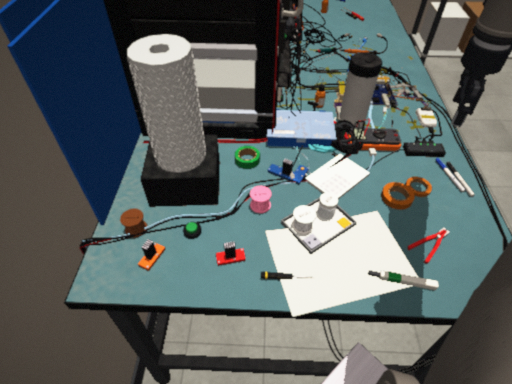

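View pics/top0.png

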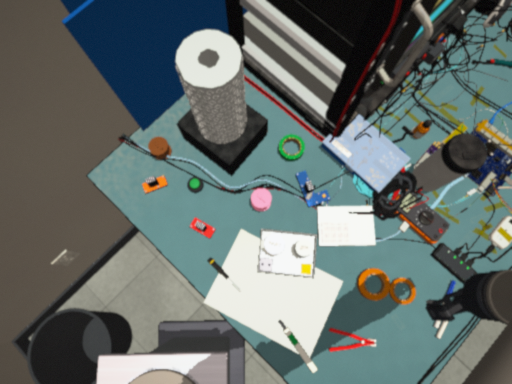

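The scene shows an orange module (top 154,185), a red one (203,228), a blue L (312,190), and no green module. The tray is at about (287,255) with its yellow patch at lower right and the steel block at lower left. The notepad is at (346,225) and the button at (195,185). I'll enlarge both views to check these.

```bash
cat > h.py <<'E'
import numpy as np, cv2
from scipy.spatial.transform import Rotation as R
from bench import telemetry, grab_frame
class Cam:
    def __init__(s,n):
        f=grab_frame(n); s.im=f["frame"].copy(); s.f=192/np.tan(np.radians(f["vertical_fov"])/2)
        s.c=np.array([f["cx"],f["cy"]]); s.o=np.array(f["origin"]); s.R=R.from_rotvec(f["attitude"]).as_matrix()
        s.hsv=cv2.cvtColor(s.im,cv2.COLOR_RGB2HSV)
    def pt(s,uv,z):
        uv=np.atleast_2d(np.array(uv,float)); d=np.c_[(uv-s.c)/s.f*[1,-1],-np.ones(len(uv))]@s.R.T
        return s.o+d*((z-s.o[2])/d[:,2])[:,None]
    def px(s,P):
        p=(np.atleast_2d(P)-s.o)@s.R; return s.c+s.f*np.c_[p[:,0]/-p[:,2],-p[:,1]/-p[:,2]]
    def crop(s,name,x,y,w,h,k):
        cv2.imwrite("pics/"+name+".png",cv2.resize(s.im[y:y+h,x:x+w,::-1],None,fx=k,fy=k,interpolation=cv2.INTER_CUBIC))
    def mask(s,lo,hi,box=None):
        m=cv2.inRange(s.hsv,np.array(lo),np.array(hi))
        if box: q=np.zeros_like(m); x,y,w,h=box; q[y:y+h,x:x+w]=m[y:y+h,x:x+w]; m=q
        return m
E
python3 - <<'E'
from h import *
t=Cam("top"); t.crop("top1",130,130,260,190,3)
s=Cam("scene"); s.crop("sc1",110,130,270,150,2.9)
E
```

```text
(no output)
```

View pics/top1.png

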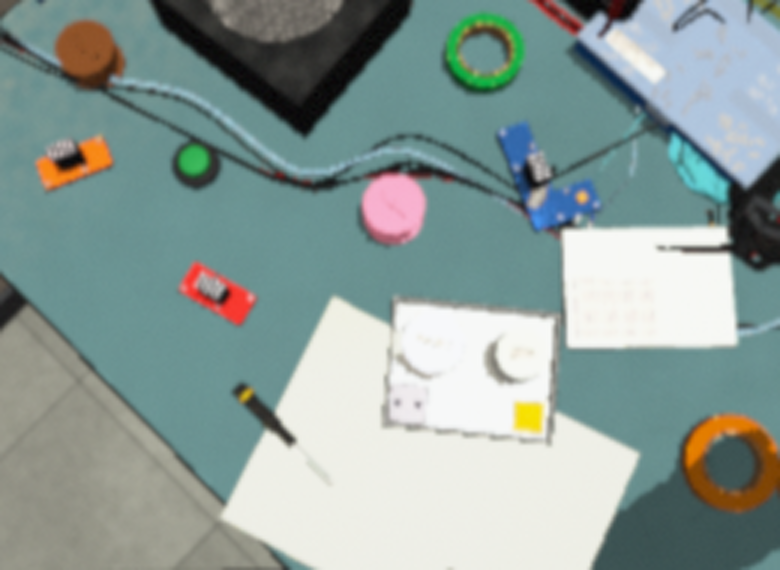

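View pics/sc1.png

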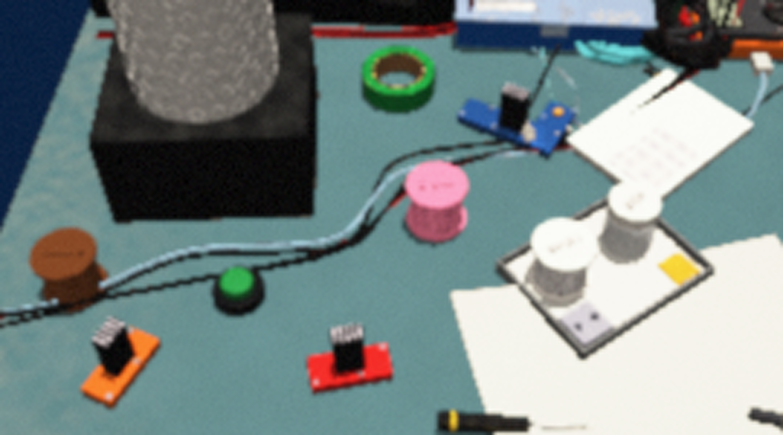

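The scene view shows the left item in the tray as a flanged spool (scene 300,222) and the right one as the jar (scene 328,207). The brown spool (133,222) and pink spool (260,198) are look-alikes. The button is the green dome at scene (192,229), while the green ring at (247,156) is tape. There is no small green L. Next I'll measure positions.

```bash
cat > meas.py <<'E'
from h import *
def big(m):
    cs,_=cv2.findContours(m,cv2.RETR_EXTERNAL,cv2.CHAIN_APPROX_NONE); return max(cs,key=cv2.contourArea)
def rect(c,cnt,z):
    P=c.pt(cnt.reshape(-1,2),z)[:,:2]; (x,y),(w,h),a=cv2.minAreaRect((P*1000).astype(np.float32))
    if w<h: w,h,a=h,w,a+90
    return np.round([x,y,w,h],1), round((a+90)%180-90,1)
COL=dict(red=((0,170,120),(7,255,255)),orange=((8,170,150),(18,255,255)),blue=((105,130,60),(125,255,255)))
BOX=dict(red=(180,210,50,45),orange=(130,165,50,40),blue=(280,160,60,55))
def sinks(c,p):  # black blob near pixel
    pass
if __name__=="__main__":
    t=Cam("top")
    for k in COL: print(k,*rect(t,big(t.mask(*COL[k],BOX[k])),.010))
    m=t.mask((0,0,190),(180,50,255),(312,200,70,55)); print("notepad",*rect(t,big(m),.010))
    m=t.mask((22,150,150),(35,255,255),(290,255,40,30)); print("yellow",*rect(t,big(m),.003))
    m=t.mask((50,100,60),(75,255,255),(180,170,30,30)); print("button",*rect(t,big(m),.03))
E
python3 meas.py
python3 - <<'E'
from h import *
t=Cam("top");s=Cam("scene")
# tray rim outer corners, px from crop
c=np.array([[393,296],[558,316],[550,443],[382,427]])/3+[130,130]
P=t.pt(c,.013);print(np.round(P*1000)[:,:2],np.round(P.mean(0)*1000))
def two(a,b):
    A=[];B=[]
    for cam,u in((t,a),(s,b)):
        d=cam.pt(u,0)[0]-cam.o; d/=np.linalg.norm(d); M=np.eye(3)-np.outer(d,d);A.append(M);B.append(M@cam.o)
    return np.round(np.linalg.solve(sum(A),sum(B))*1000)
T=lambda u,v:np.array([u,v])/3+[130,130]; S=lambda u,v:np.array([u,v])/2.9+[110,130]
for n,a,b in(("spool top",T(430,345),S(563,245)),("jar top",T(520,353),S(636,202)),("button",T(194,159),S(238,282)),
 ("sinkR",T(210,285),S(347,332)),("sinkO",T(66,152),S(112,332)),("sinkB",T(538,165),S(516,92))): print(n,two(a,b))
E
```

```text
red [ 452.2 -110.    25.7   24.2] -27.6
orange [590.8  18.   28.2  21.8] 17.6
blue [ 535.3 -403.2   62.1   32.3] -75.6
notepad [ 461.1 -476.2  151.5  106.8] 88.8
yellow [ 348.9 -364.6   20.8   20.4] 87.2
button [578.7 -73.9  28.2  26.7] 0.9
[[ 455. -250.]
 [ 434. -394.]
 [ 326. -381.]
 [ 343. -238.]] [ 390. -316.   13.]
spool top [ 408. -280.   50.]
jar top [ 397. -355.   54.]
button [581. -74.  15.]
sinkR [461. -96.  52.]
sinkO [583.  34.  48.]
sinkB [ 560. -379.   51.]
```

```bash
cat > meas.py <<'E'
from h import *
COL=dict(red=((0,150,110),(7,255,255)),orange=((8,150,140),(18,255,255)),blue=((105,120,50),(125,255,255)))
BOX=dict(red=(180,210,50,45),orange=(130,165,50,40),blue=(290,165,45,45))
def rect(c,m,z):
    v,u=np.nonzero(cv2.morphologyEx(cv2.resize(m,None,fx=4,fy=4,interpolation=cv2.INTER_LINEAR),cv2.MORPH_OPEN,np.ones((5,5)))>127)
    P=c.pt(np.c_[u,v]/4-.375,z)[:,:2]; (x,y),(w,h),a=cv2.minAreaRect((P*1000).astype(np.float32))
    if w<h: w,h,a=h,w,a+90
    return np.round([x,y,w,h],1), round((a+90)%180-90,1)
if __name__=="__main__":
    t=Cam("top"); s=Cam("scene")
    for k in COL: print(k,*rect(t,t.mask(*COL[k],BOX[k]),.010))
    m=cv2.inRange(t.hsv,np.array((0,0,0)),np.array((180,70,165))); q=0*m; q[225:282,254:320]=m[225:282,254:320]
    n,l,st,ce=cv2.connectedComponentsWithStats(q,connectivity=8); i=1+np.argmax(st[1:,2]*st[1:,3]); print(st[i]); print("rim",*rect(t,((l==i)*255).astype(np.uint8),.013))
    big=cv2.resize(t.im[220:290,250:330,::-1],None,fx=8,fy=8,interpolation=cv2.INTER_CUBIC); cv2.imwrite("pics/tray.png",big)
E
python3 meas.py
```

```text
red [461.7 -94.2  64.9  29.7] 59.3
orange [583.4  37.1  64.8  30.6] -68.2
blue [ 567.7 -392.   101.5   65.8] 19.4
[254 225  66  44 656]
rim [ 408.5 -315.5  171.5  111.4] 88.8
```

View pics/tray.png

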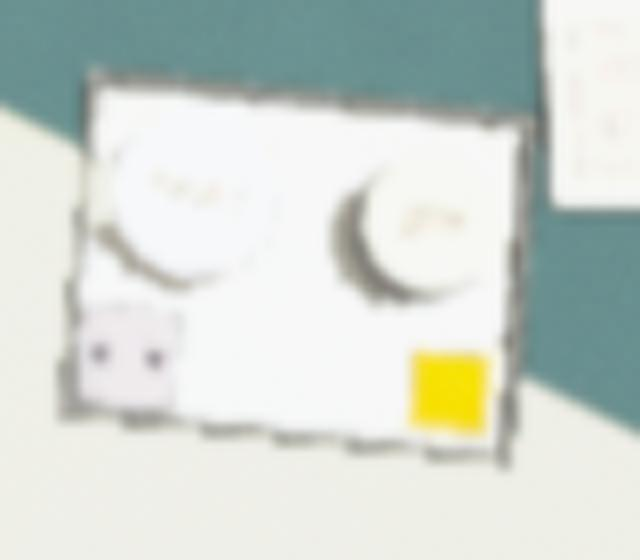

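The crop shows the rim's outer corners at about TL(88,68), TR(538,118), BR(507,465) and BL(62,418). The spool cap is at (190,190), the jar cap at (425,230), the block at lower left and the yellow patch at lower right.

Run:
```python
from h import *
t=Cam("top")
c=np.array([[88,68],[538,118],[507,465],[62,418]])/8+[250,220]-.44
P=t.pt(c,.013)[:,:2]*1000
d=lambda a,b:(round(np.hypot(*(P[b]-P[a])),1),round(np.degrees(np.arctan2(*(P[b]-P[a])[::-1])),1))
print(P.round(),P.mean(0),d(0,1),d(3,2),d(3,0),d(2,1))
# caps: centre by cap circle at top height
print(t.pt(np.array([[190,192],[427,230]])/8+[250,220]-.44,.049)*1000,t.pt(np.array([[427,230],[450,392]])/8+[250,220]-.44,.056)*1000)
yel=t.mask((22,150,150),(35,255,255),(290,255,40,30));v,u=np.nonzero(yel);print("yel",t.pt([[u.mean(),v.mean()]],.003)*1000)
o=telemetry.get_obs();print(o["tcp_pos"],o["clock"])
```

```text
[[ 457. -249.]
 [ 437. -396.]
 [ 326. -380.]
 [ 344. -238.]] [ 390.90089661 -315.81786118] (np.float64(148.6), np.float64(-97.6)) (np.float64(142.9), np.float64(-97.1)) (np.float64(113.2), np.float64(-5.5)) (np.float64(111.9), np.float64(-8.5))
[[ 411.37361592 -279.78814918   49.        ]
 [ 397.97132004 -353.70407086   49.        ]] [[ 397.3365732  -352.85750626   56.        ]
 [ 347.80947736 -357.4438419    56.        ]]
yel [[ 349.77141424 -363.70644673    3.        ]]
[ 0.28615364 -0.61133612  0.25628071] 0.5
```

```bash
cat > go.py <<'E'
# usage: go.py x y z(mm) xyaw(deg) -> shares from the present pose, in tool axes
import sys; from h import *
def T(ps): c,s=np.cos(ps),np.sin(ps); return np.array([[c,s,0],[s,-c,0],[0,0,-1.]])
o=telemetry.get_obs(); p=np.array(o["tcp_pos"]); A=R.from_rotvec(o["orientation"]).as_matrix()
print("now",(p*1000).round(1),"xyaw",np.degrees(np.arctan2(A[1,0],A[0,0])).round(1),"tilt",np.degrees(np.arccos(-A[2,2])).round(2),"w",round(o["grip_width"]*1000,1),"gf",round(o["gripper_force"],1),"F",np.round(o["contact_force"],1),"j7",o["joints"][6].round(2),"t",round(o["clock"],2))
a=list(map(float,sys.argv[1:]))
for i in range(0,len(a),4):
    x,y,z,w=a[i:i+4]
    d=A.T@(np.array([x,y,z])/1000-p); r=R.from_matrix(A.T@T(np.radians(w))).as_rotvec()
    print((d/.25).round(3).tolist(),(r/np.pi).round(4).tolist(),"rows",max(np.linalg.norm(d)/.0625,np.degrees(np.linalg.norm(r))/10.7).round(1))
E
python3 go.py 410 -280 150 82.7 410 -280 46 82.7
```

```text
now [ 286.2 -611.3  256.3] xyaw 25.1 tilt 0.0 w 85.7 gf 0.0 F [ 0.4 -0.4  0.3] j7 -0.08 t 0.5
[1.01, -0.99, 0.425] [-0.0, -0.0, -0.3201] rows 5.9
[1.01, -0.99, 0.841] [-0.0, -0.0, -0.3201] rows 6.6
```

Emit:
apply_moves:
  rows:
    - [[1.0,-0.98,0.4],[0,0,-0.32]]
    - [[1.0,-0.98,0.4],[0,0,-0.32]]
    - [[1.0,-0.98,0.4],[0,0,-0.32]]
    - [[1.0,-0.98,0.4],[0,0,-0.32]]
    - [[1.0,-0.98,0.4],[0,0,-0.32]]
    - [[1.0,-0.98,0.4],[0,0,-0.32]]
    - [[1.0,-0.98,0.4],[0,0,-0.32]]
    - [[1.0,-0.98,0.4],[0,0,-0.32]]
    - [[1.0,-0.98,0.4],[0,0,-0.32]]
  jaw: 1
  newtons: 40

```text
clock: 1.62
tcp_pos: [0.4084, -0.2851, 0.1567]
orientation: [2.361, 2.071, -0.0]
contact_force: [-0.3, -0.8, -0.6]
grip_width: 0.0853
gripper_force: 0.0
```

```bash
python3 go.py 410 -280 120 82.7 410 -280 46 82.7
python3 - <<'E'
from h import *
a=Cam("top");b=Cam("scene")
a.crop("x",220,200,120,90,3.3);b.crop("y",240,150,150,112,2.65)
x=cv2.imread("pics/x.png");y=cv2.imread("pics/y.png");h=min(len(x),len(y));cv2.imwrite("pics/z1.png",np.hstack([x[:h],y[:h]]))
E
```

```text
now [ 408.4 -285.1  156.7] xyaw 82.5 tilt 0.06 w 85.3 gf 0.0 F [-0.3 -0.8 -0.6] j7 0.22 t 1.62
[0.021, 0.004, 0.147] [0.0002, 0.0003, -0.001] rows 0.6
[0.021, 0.003, 0.443] [0.0002, 0.0003, -0.001] rows 1.8
```

View pics/z1.png

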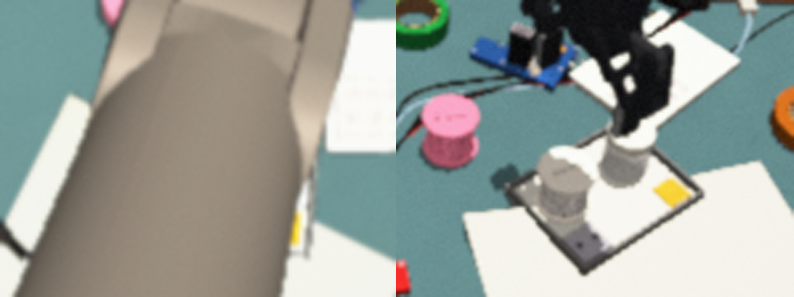

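The gripper is above the tray and hides the top view. In the scene view the spool (563,185 in the crop) and the jar (628,145) are still standing. Going down on the spool.

Emit:
apply_moves:
  rows:
    - [[0.02,0.003,0.15],[0,0,0]]
    - [[0.02,0.003,0.25],[0,0,0]]
    - [[0.02,0.003,0.35],[0,0,0]]
    - [[0.02,0.003,0.4],[0,0,0]]
    - [[0.02,0.003,0.44],[0,0,0]]
    - [[0.02,0.003,0.44],[0,0,0]]

```text
clock: 2.48
tcp_pos: [0.41, -0.2787, 0.0461]
orientation: [-2.359, -2.075, 0.0]
contact_force: [-1.4, 0.2, 0.5]
grip_width: 0.0856
gripper_force: 0.0
```

Emit:
apply_moves:
  rows:
    - [[0,0,0],[0,0,0]]
    - [[0,0,0],[0,0,0]]
    - [[0,0,0],[0,0,0]]
    - [[0,0,0],[0,0,0]]
    - [[0,0,0],[0,0,0]]
    - [[0,0,0],[0,0,0]]
    - [[0,0,0],[0,0,0]]
    - [[0,0,0],[0,0,0]]
  jaw: -1
  newtons: 40

```text
clock: 3.48
tcp_pos: [0.4108, -0.2789, 0.0472]
orientation: [2.357, 2.074, 0.001]
contact_force: [-0.1, 0.7, 6.2]
grip_width: 0.0526
gripper_force: 41.6
```

```bash
python3 go.py 411 -279 130 82.7 461 -437 130 82.7 461 -437 56 82.7
```

```text
now [ 410.8 -278.9   47.2] xyaw 82.7 tilt 0.1 w 52.6 gf 41.6 F [-0.1  0.7  6.2] j7 0.12 t 3.48
[-0.0, 0.001, -0.331] [0.0005, 0.0002, -0.0001] rows 1.3
[-0.602, 0.28, -0.33] [0.0005, 0.0002, -0.0001] rows 3.0
[-0.602, 0.28, -0.034] [0.0005, 0.0002, -0.0001] rows 2.7
```

Emit:
apply_moves:
  rows:
    - [[0,0,-0.1],[0,0,0]]
    - [[0,0,-0.22],[0,0,0]]
    - [[0,0,-0.3],[0,0,0]]
    - [[-0.15,0.07,-0.3],[0,0,0]]
    - [[-0.3,0.14,-0.3],[0,0,0]]
    - [[-0.45,0.21,-0.3],[0,0,0]]
    - [[-0.6,0.28,-0.3],[0,0,0]]
    - [[-0.6,0.28,-0.3],[0,0,0]]

```text
clock: 4.47
tcp_pos: [0.4599, -0.4399, 0.1211]
orientation: [2.362, 2.069, -0.002]
contact_force: [-0.3, 0.2, -2.0]
grip_width: 0.0526
gripper_force: 43.4
```

```bash
python3 go.py 461 -437 56 82.7
```

```text
now [ 459.9 -439.9  121.1] xyaw 82.4 tilt 0.11 w 52.6 gf 43.4 F [-0.3  0.2 -2. ] j7 0.38 t 4.47
[0.013, 0.002, 0.26] [0.0002, 0.0006, -0.0014] rows 1.0
```

Emit:
apply_moves:
  rows:
    - [[0.01,0,0.08],[0,0,0]]
    - [[0.01,0,0.16],[0,0,0]]
    - [[0.01,0,0.21],[0,0,0]]
    - [[0.01,0,0.24],[0,0,0]]
    - [[0.01,0,0.256],[0,0,0]]
    - [[0.01,0,0.262],[0,0,0]]
    - [[0.01,0,0.262],[0,0,0]]
    - [[0.01,0,0.262],[0,0,0]]

```text
clock: 5.48
tcp_pos: [0.461, -0.4341, 0.0563]
orientation: [2.358, 2.074, 0.0]
contact_force: [-1.3, -0.1, -1.5]
grip_width: 0.0525
gripper_force: 43.4
```

Emit:
apply_moves:
  rows:
    - [[0,0,0.005],[0,0,0]]
    - [[0,0,0.01],[0,0,0]]
    - [[0,0,0.01],[0,0,0]]
    - [[0,0,0.01],[0,0,0]]

```text
clock: 5.98
tcp_pos: [0.4609, -0.434, 0.0543]
orientation: [2.358, 2.075, -0.0]
contact_force: [-1.8, 2.1, 6.3]
grip_width: 0.0526
gripper_force: 44.2
```

Emit:
apply_moves:
  rows:
    - [[0,0,0],[0,0,0]]
    - [[0,0,0],[0,0,0]]
    - [[0,0,0],[0,0,0]]
    - [[0,0,0],[0,0,0]]
    - [[0,0,0],[0,0,0]]
    - [[0,0,-0.1],[0,0,0]]
    - [[0,0,-0.25],[0,0,0]]
    - [[0,0,-0.35],[0,0,0]]
    - [[0,0,-0.35],[0,0,0]]
  jaw: 1

```text
clock: 7.1
tcp_pos: [0.4619, -0.4348, 0.143]
orientation: [2.356, 2.072, 0.001]
contact_force: [0.4, -0.4, -1.0]
grip_width: 0.0853
gripper_force: 0.0
```

```bash
python3 go.py 397.5 -353 140 82.7 397.5 -353 48 82.7
```

```text
now [ 461.9 -434.8  143. ] xyaw 82.7 tilt 0.25 w 85.3 gf 0.0 F [ 0.4 -0.4 -1. ] j7 0.38 t 7.1
[0.292, -0.297, 0.01] [0.0012, 0.0008, -0.0002] rows 1.7
[0.292, -0.299, 0.378] [0.0012, 0.0008, -0.0002] rows 2.3
```

Emit:
apply_moves:
  rows:
    - [[0.15,-0.15,0.01],[0,0,0]]
    - [[0.292,-0.298,0.01],[0,0,0]]
    - [[0.292,-0.298,0.01],[0,0,0]]
    - [[0.292,-0.298,0.12],[0,0,0]]
    - [[0.292,-0.298,0.24],[0,0,0]]
    - [[0.292,-0.298,0.33],[0,0,0]]
    - [[0.292,-0.298,0.378],[0,0,0]]
    - [[0.292,-0.298,0.378],[0,0,0]]

```text
clock: 8.1
tcp_pos: [0.396, -0.3518, 0.0454]
orientation: [-2.357, -2.074, 0.0]
contact_force: [-0.2, -0.2, 0.3]
grip_width: 0.0852
gripper_force: 0.0
```

Emit:
apply_moves:
  rows:
    - [[0,0,0],[0,0,0]]
    - [[0,0,0],[0,0,0]]
    - [[0,0,0],[0,0,0]]
    - [[0,0,0],[0,0,0]]
    - [[0,0,0],[0,0,0]]
    - [[0,0,0],[0,0,0]]
    - [[0,0,0],[0,0,0]]
    - [[0,0,0],[0,0,0]]
  jaw: -1

```text
clock: 9.1
tcp_pos: [0.3969, -0.3524, 0.0474]
orientation: [2.357, 2.074, 0.001]
contact_force: [0.0, 0.2, 6.1]
grip_width: 0.0427
gripper_force: 40.5
```

```bash
python3 go.py 397 -353 130 82.7 461 -512 130 82.7 461 -512 58 82.7
```

```text
now [ 396.9 -352.4   47.4] xyaw 82.7 tilt 0.12 w 42.7 gf 40.5 F [0.  0.2 6.1] j7 0.27 t 9.1
[-0.003, 0.001, -0.331] [0.0006, 0.0003, -0.0001] rows 1.3
[-0.601, 0.336, -0.329] [0.0006, 0.0003, -0.0001] rows 3.1
[-0.6, 0.336, -0.041] [0.0006, 0.0003, -0.0001] rows 2.8
```

Emit:
apply_moves:
  rows:
    - [[0,0,-0.12],[0,0,0]]
    - [[0,0,-0.26],[0,0,0]]
    - [[0,0,-0.4],[0,0,0]]
    - [[-0.15,0.08,-0.4],[0,0,0]]
    - [[-0.3,0.17,-0.4],[0,0,0]]
    - [[-0.45,0.25,-0.4],[0,0,0]]
    - [[-0.61,0.336,-0.4],[0,0,0]]
    - [[-0.61,0.336,-0.4],[0,0,0]]

```text
clock: 10.1
tcp_pos: [0.4596, -0.5173, 0.1458]
orientation: [2.361, 2.07, -0.002]
contact_force: [0.2, 0.8, -1.5]
grip_width: 0.0425
gripper_force: 41.3
```

```bash
python3 go.py 461 -512 55 82.7
```

```text
now [ 459.6 -517.3  145.8] xyaw 82.5 tilt 0.1 w 42.5 gf 41.3 F [ 0.2  0.8 -1.5] j7 0.49 t 10.1
[0.022, 0.003, 0.363] [0.0001, 0.0005, -0.0012] rows 1.5
```

Emit:
apply_moves:
  rows:
    - [[0.01,0,0.12],[0,0,0]]
    - [[0.01,0,0.22],[0,0,0]]
    - [[0.01,0,0.29],[0,0,0]]
    - [[0.01,0,0.33],[0,0,0]]
    - [[0.01,0,0.345],[0,0,0]]
    - [[0.01,0,0.355],[0,0,0]]
    - [[0.01,0,0.36],[0,0,0]]
    - [[0.01,0,0.36],[0,0,0]]

```text
clock: 11.1
tcp_pos: [0.4605, -0.5116, 0.0567]
orientation: [2.358, 2.075, 0.0]
contact_force: [-0.6, 1.3, -1.4]
grip_width: 0.0427
gripper_force: 41.3
```

Emit:
apply_moves:
  rows:
    - [[0,0,0.005],[0,0,0]]
    - [[0,0,0.01],[0,0,0]]
    - [[0,0,0.01],[0,0,0]]
    - [[0,0,0.01],[0,0,0]]

```text
clock: 11.6
tcp_pos: [0.4605, -0.5115, 0.0545]
orientation: [2.358, 2.075, -0.0]
contact_force: [-1.8, 1.0, 5.3]
grip_width: 0.0425
gripper_force: 41.9
```

Emit:
apply_moves:
  rows:
    - [[0,0,0],[0,0,0]]
    - [[0,0,0],[0,0,0]]
    - [[0,0,0],[0,0,0]]
    - [[0,0,0],[0,0,0]]
    - [[0,0,0],[0,0,0]]
    - [[0,0,-0.1],[0,0,0]]
    - [[0,0,-0.25],[0,0,0]]
    - [[0,0,-0.45],[0,0,0]]
    - [[0,0,-0.6],[0,0,0]]
    - [[0,0,-0.6],[0,0,0]]
  jaw: 1

```text
clock: 12.85
tcp_pos: [0.462, -0.5129, 0.208]
orientation: [2.353, 2.07, 0.001]
contact_force: [0.5, 1.0, -0.1]
grip_width: 0.0856
gripper_force: 0.0
```

```bash
python3 meas.py; python3 go.py 461 -94 200 59.3
```

```text
red [498.8 -80.6  62.6  29.4] 62.3
orange [583.4  37.1  64.8  30.6] -68.2
blue [ 567.2 -392.1  100.6   65.8] 19.4
[254 225  66  53 848]
rim [ 396.3 -315.9  172.8  135.9] 88.8
now [ 460.2 -511.3  203.8] xyaw 82.7 tilt 0.01 w 85.5 gf 0.0 F [-0.5  0.6 -0.3] j7 0.5 t 12.95
[1.656, -0.209, 0.015] [0.0, 0.0001, 0.1299] rows 6.7
```

The red module has been knocked to about (499,-81), so I'm measuring it again with a wider box.

```bash
sed -i 's/red=(180,210,50,45)/red=(165,190,60,60)/' meas.py; python3 meas.py | head -3; python3 go.py 480 -300 190 62 500 -80 120 62
```

```text
red [499.2 -79.8  64.5  29.4] 62.3
orange [583.4  37.1  64.8  30.6] -68.2
blue [ 567.7 -392.   101.5   65.8] 19.4
now [ 459.7 -510.8  202.2] xyaw 82.7 tilt 0.15 w 85.2 gf 0.0 F [0.3 0.4 0.1] j7 0.5 t 13.05
[0.847, -0.027, 0.05] [-0.0008, -0.0004, 0.1149] rows 3.4
[1.729, -0.059, 0.332] [-0.0008, -0.0004, 0.1149] rows 7.0
```

Emit:
apply_moves:
  rows:
    - [[0.25,-0.01,0.04],[0,0,0.05]]
    - [[0.5,-0.02,0.04],[0,0,0.115]]
    - [[0.75,-0.03,0.04],[0,0,0.115]]
    - [[0.9,-0.03,0.04],[0,0,0.115]]
    - [[0.9,-0.03,0.04],[0,0,0.115]]
  jaw: 0.3

```text
clock: 13.68
tcp_pos: [0.482, -0.283, 0.1928]
orientation: [-2.685, -1.625, 0.0]
contact_force: [0.1, -1.4, 0.2]
grip_width: 0.0552
gripper_force: 0.0
```

```bash
python3 go.py 499 -80 120 62.3
```

```text
now [ 482.  -283.   192.8] xyaw 62.3 tilt 0.17 w 55.2 gf 0.0 F [ 0.1 -1.4  0.2] j7 -0.16 t 13.68
[0.75, -0.316, 0.293] [-0.0008, -0.0004, 0.0003] rows 3.5
```

Emit:
apply_moves:
  rows:
    - [[0.2,-0.08,0],[0,0,0]]
    - [[0.4,-0.16,0.1],[0,0,0]]
    - [[0.6,-0.24,0.2],[0,0,0]]
    - [[0.75,-0.315,0.29],[0,0,0]]
    - [[0.75,-0.315,0.29],[0,0,0]]
    - [[0.75,-0.315,0.29],[0,0,0]]
    - [[0.75,-0.315,0.29],[0,0,0]]

```text
clock: 14.55
tcp_pos: [0.5004, -0.0868, 0.1215]
orientation: [2.695, 1.613, 0.0]
contact_force: [-0.1, 0.0, -0.5]
grip_width: 0.0554
gripper_force: 0.0
```

```bash
python3 go.py 499 -80 46 62.3
python3 - <<'E'
from h import *
b=Cam("scene");b.crop("r1",160,190,130,90,5)
E
```

```text
now [500.4 -86.8 121.5] xyaw 61.8 tilt 0.06 w 55.4 gf 0.0 F [-0.1  0.  -0.5] j7 -0.61 t 14.55
[0.022, -0.018, 0.302] [0.0003, 0.0002, -0.0028] rows 1.2
```

View pics/r1.png

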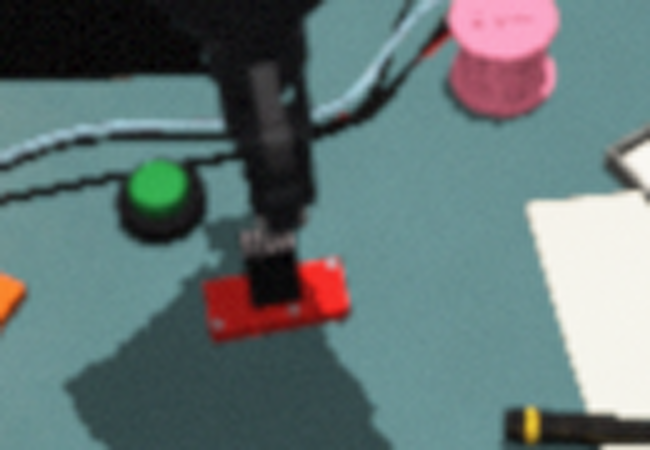

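The gripper stands over the red module in the scene crop, with the sink at (270,265). Going part way down first.

Emit:
apply_moves:
  rows:
    - [[0.01,-0.01,0.06],[0,0,-0.002]]
    - [[0.01,-0.01,0.12],[0,0,-0.002]]
    - [[0.01,-0.01,0.12],[0,0,-0.002]]
    - [[0.01,-0.01,0.12],[0,0,-0.002]]

```text
clock: 15.1
tcp_pos: [0.4991, -0.0813, 0.0911]
orientation: [-2.688, -1.626, 0.001]
contact_force: [-0.1, 0.4, -0.8]
grip_width: 0.0553
gripper_force: 0.0
```

```bash
python3 go.py 499 -80 46 62.3
```

```text
now [499.1 -81.3  91.1] xyaw 62.3 tilt 0.03 w 55.3 gf 0.0 F [-0.1  0.4 -0.8] j7 -0.64 t 15.1
[0.005, -0.003, 0.18] [-0.0002, 0.0, 0.0003] rows 0.7
```

Emit:
apply_moves:
  rows:
    - [[0,0,0.06],[0,0,0]]
    - [[0,0,0.12],[0,0,0]]
    - [[0,0,0.16],[0,0,0]]
    - [[0,0,0.18],[0,0,0]]
    - [[0,0,0.18],[0,0,0]]

```text
clock: 15.72
tcp_pos: [0.4989, -0.0813, 0.0459]
orientation: [-2.687, -1.626, 0.001]
contact_force: [-0.0, 0.5, -0.0]
grip_width: 0.0553
gripper_force: 0.0
```

Emit:
apply_moves:
  rows:
    - [[0,0,0],[0,0,0]]
    - [[0,0,0],[0,0,0]]
    - [[0,0,0],[0,0,0]]
    - [[0,0,0],[0,0,0]]
    - [[0,0,0],[0,0,0]]
    - [[0,0,0],[0,0,0]]
    - [[0,0,0],[0,0,0]]
  jaw: -1
  newtons: 50

```text
clock: 16.6
tcp_pos: [0.4995, -0.0815, 0.0467]
orientation: [2.688, 1.626, 0.001]
contact_force: [-0.9, -0.9, 6.6]
grip_width: 0.0136
gripper_force: 49.7
```

```bash
cat > tr.py <<'E'
import sys,numpy as np
c=np.array([391,-316.3]);a=np.radians(-97.3);M=np.array([[np.cos(a),-np.sin(a)],[np.sin(a),np.cos(a)]])
for x,y in((-17.5,-3.5),(52.5,-17.5),(36,35)):print(x,y,(c+M@[x,y]).round(1))
E
python3 tr.py; python3 go.py 499 -80 150 62.3 367 -367 150 -7.3
```

```text
-17.5 -3.5 [ 389.8 -298.5]
52.5 -17.5 [ 367.  -366.2]
36 35 [ 421.1 -356.5]
now [499.5 -81.5  46.7] xyaw 62.3 tilt 0.05 w 13.6 gf 49.7 F [-0.9 -0.9  6.6] j7 -0.67 t 16.6
[0.004, -0.004, -0.413] [0.0003, -0.0001, 0.0002] rows 1.7
[-1.258, 0.061, -0.413] [0.0002, -0.0002, 0.3869] rows 6.5
```

Emit:
apply_moves:
  rows:
    - [[0,0,-0.1],[0,0,0]]
    - [[0,0,-0.2],[0,0,0]]
    - [[0,0,-0.3],[0,0,0]]
    - [[0,0,-0.4],[0,0,0]]
    - [[-0.2,0.01,-0.4],[0,0,0.05]]
    - [[-0.4,0.02,-0.4],[0,0,0.1]]
    - [[-0.6,0.03,-0.4],[0,0,0.15]]
    - [[-0.8,0.04,-0.4],[0,0,0.2]]
    - [[-0.9,0.045,-0.4],[0,0,0.25]]
    - [[-0.95,0.05,-0.4],[0,0,0.3]]

```text
clock: 17.85
tcp_pos: [0.3984, -0.2991, 0.146]
orientation: [-3.134, -0.216, 0.001]
contact_force: [0.3, -0.1, -1.2]
grip_width: 0.0134
gripper_force: 48.7
```

```bash
python3 go.py 367 -366.2 140 -7.3
```

```text
now [ 398.4 -299.1  146. ] xyaw 7.9 tilt 0.05 w 13.4 gf 48.7 F [ 0.3 -0.1 -1.2] j7 -0.93 t 17.85
[-0.161, 0.249, 0.024] [0.0, 0.0003, 0.0844] rows 1.4
```

Emit:
apply_moves:
  rows:
    - [[-0.1,0.14,0.02],[0,0,0.05]]
    - [[-0.16,0.25,0.02],[0,0,0.084]]
    - [[-0.16,0.25,0.1],[0,0,0.084]]
    - [[-0.16,0.25,0.2],[0,0,0.084]]
    - [[-0.16,0.25,0.25],[0,0,0.084]]
    - [[-0.16,0.25,0.25],[0,0,0.084]]
    - [[-0.16,0.25,0.25],[0,0,0.084]]
    - [[-0.16,0.25,0.25],[0,0,0.084]]

```text
clock: 18.85
tcp_pos: [0.3699, -0.3656, 0.0846]
orientation: [3.135, -0.186, 0.002]
contact_force: [0.7, 0.4, -1.2]
grip_width: 0.0134
gripper_force: 48.9
```

```bash
python3 go.py 367 -366.2 50 -7.3
```

```text
now [ 369.9 -365.6   84.6] xyaw -6.8 tilt 0.09 w 13.4 gf 48.9 F [ 0.7  0.4 -1.2] j7 -1.0 t 18.85
[-0.011, 0.004, 0.138] [0.0002, -0.0004, 0.0029] rows 0.6
```

Emit:
apply_moves:
  rows:
    - [[-0.014,0.004,0.05],[0,0,0.002]]
    - [[-0.014,0.004,0.08],[0,0,0.002]]
    - [[-0.014,0.004,0.11],[0,0,0.002]]
    - [[-0.014,0.004,0.125],[0,0,0.002]]
    - [[-0.014,0.004,0.135],[0,0,0.002]]
    - [[-0.014,0.004,0.14],[0,0,0.002]]
    - [[-0.014,0.004,0.14],[0,0,0.002]]

```text
clock: 19.73
tcp_pos: [0.3658, -0.3657, 0.0498]
orientation: [-3.135, 0.196, -0.0]
contact_force: [-2.0, 2.9, 11.2]
grip_width: 0.0132
gripper_force: 50.5
```

```bash
python3 go.py 367 -366.2 49.7 -7.3
python3 - <<'E'
from h import *
b=Cam("scene");b.crop("r2",260,180,120,84,6)
E
```

```text
now [ 365.8 -365.7   49.8] xyaw -7.1 tilt 0.01 w 13.2 gf 50.5 F [-2.   2.9 11.2] j7 -1.0 t 19.73
[0.005, 0.001, 0.0] [-0.0, -0.0, 0.0009] rows 0.0
```

View pics/r2.png

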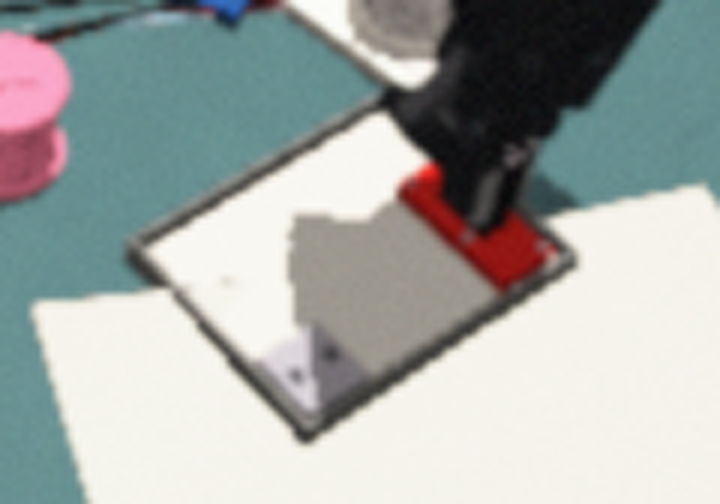

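The red plate (480,235) lies inside the right end of the tray, clear of the rim. Releasing and lifting.

Emit:
apply_moves:
  rows:
    - [[0,0,0],[0,0,0]]
    - [[0,0,0],[0,0,0]]
    - [[0,0,0],[0,0,0]]
    - [[0,0,0],[0,0,0]]
    - [[0,0,-0.1],[0,0,0]]
    - [[0,0,-0.25],[0,0,0]]
    - [[0,0,-0.45],[0,0,0]]
    - [[0,0,-0.6],[0,0,0]]
    - [[0,0,-0.6],[0,0,0]]
    - [[0,0,-0.6],[0,0,0]]
  jaw: 0

```text
clock: 21.02
tcp_pos: [0.3655, -0.3654, 0.1982]
orientation: [-3.135, 0.195, 0.001]
contact_force: [0.8, -0.2, -0.1]
grip_width: 0.0428
gripper_force: 0.0
```

```bash
python3 go.py 558.5 -377.5 180 19.4 ; python3 meas.py|sed -n 2,3p
```

```text
now [ 365.5 -365.4  198.2] xyaw -7.1 tilt 0.05 w 42.8 gf 0.0 F [ 0.8 -0.2 -0.1] j7 -1.01 t 21.02
[0.772, -0.048, 0.072] [-0.0002, 0.0002, -0.1474] rows 3.1
orange [583.4  37.1  64.8  30.6] -68.2
blue [ 567.7 -392.   101.5   65.8] 19.4
```

Emit:
apply_moves:
  rows:
    - [[0.2,-0.01,0.05],[0,0,-0.05]]
    - [[0.4,-0.02,0.07],[0,0,-0.1]]
    - [[0.6,-0.035,0.07],[0,0,-0.147]]
    - [[0.772,-0.048,0.07],[0,0,-0.147]]
    - [[0.772,-0.048,0.15],[0,0,-0.147]]
    - [[0.772,-0.048,0.3],[0,0,-0.147]]
    - [[0.772,-0.048,0.4],[0,0,-0.147]]
    - [[0.772,-0.048,0.4],[0,0,-0.147]]
    - [[0.772,-0.048,0.4],[0,0,-0.147]]
  jaw: 0.3

```text
clock: 22.25
tcp_pos: [0.5584, -0.3782, 0.099]
orientation: [3.097, 0.526, -0.001]
contact_force: [-0.2, -0.0, 0.2]
grip_width: 0.0556
gripper_force: 0.0
```

```bash
python3 go.py 558.5 -377.5 46 19.4
python3 - <<'E'
from h import *; from meas import rect
t=Cam("top");print("red",rect(t,t.mask((0,150,110),(7,255,255),(258,225,62,57)),.013))
b=Cam("scene");b.crop("b1",240,140,120,84,6)
E
```

```text
now [ 558.4 -378.2   99. ] xyaw 19.3 tilt 0.02 w 55.6 gf 0.0 F [-0.2 -0.   0.2] j7 -0.77 t 22.25
[0.001, -0.002, 0.212] [-0.0, 0.0001, -0.0006] rows 0.8
red (array([0., 0., 0., 0.]), 0.0)
```

View pics/b1.png

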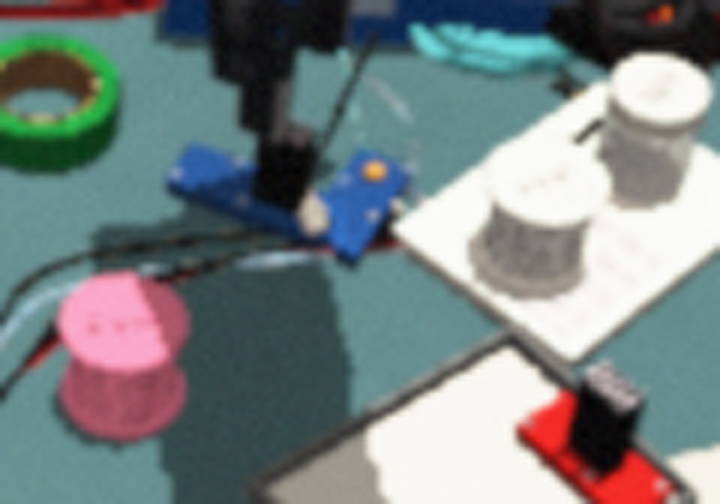

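The gripper is lined up over the blue sink (285,165 in the crop). The spool and jar stand upright on the notepad and the red module lies in the tray. Going down to grip.

Emit:
apply_moves:
  rows:
    - [[0,0,0.06],[0,0,0]]
    - [[0,0,0.12],[0,0,0]]
    - [[0,0,0.17],[0,0,0]]
    - [[0,0,0.2],[0,0,0]]
    - [[0,0,0.21],[0,0,0]]
    - [[0,0,0.21],[0,0,0]]

```text
clock: 23.1
tcp_pos: [0.5589, -0.3779, 0.0463]
orientation: [3.097, 0.527, 0.0]
contact_force: [0.1, -0.4, -0.2]
grip_width: 0.0555
gripper_force: 0.0
```

Emit:
apply_moves:
  rows:
    - [[0,0,0],[0,0,0]]
    - [[0,0,0],[0,0,0]]
    - [[0,0,0],[0,0,0]]
    - [[0,0,0],[0,0,0]]
    - [[0,0,0],[0,0,0]]
    - [[0,0,0],[0,0,0]]
    - [[0,0,0],[0,0,0]]
  jaw: -1
  newtons: 70

```text
clock: 23.98
tcp_pos: [0.5591, -0.3781, 0.0467]
orientation: [3.096, 0.527, 0.001]
contact_force: [-1.5, -1.5, 4.6]
grip_width: 0.0132
gripper_force: 69.6
```

```bash
python3 go.py 558.5 -377.5 150 19.4 389.8 -298.5 150 -7.3
python3 - <<'E'
from h import *; from meas import rect
t=Cam("top");m=t.mask((0,120,80),(9,255,255),(258,225,70,65));print(m.sum()//255,"red",rect(t,m,.013) if m.any() else 0)
E
```

```text
now [ 559.1 -378.1   46.7] xyaw 19.3 tilt 0.05 w 13.2 gf 69.6 F [-1.5 -1.5  4.6] j7 -0.77 t 23.98
[-0.001, -0.003, -0.413] [0.0002, -0.0001, -0.0005] rows 1.7
[-0.534, -0.524, -0.414] [0.0002, -0.0002, 0.1479] rows 3.4
0 red 0
```

Emit:
apply_moves:
  rows:
    - [[0,0,-0.1],[0,0,0]]
    - [[0,0,-0.2],[0,0,0]]
    - [[0,0,-0.3],[0,0,0]]
    - [[0,0,-0.4],[0,0,0.02]]
    - [[-0.15,-0.15,-0.4],[0,0,0.06]]
    - [[-0.3,-0.3,-0.4],[0,0,0.1]]
    - [[-0.42,-0.42,-0.4],[0,0,0.148]]
    - [[-0.534,-0.524,-0.4],[0,0,0.148]]
    - [[-0.534,-0.524,-0.4],[0,0,0.148]]
    - [[-0.534,-0.524,-0.4],[0,0,0.148]]

```text
clock: 25.28
tcp_pos: [0.39, -0.2984, 0.1462]
orientation: [3.135, -0.2, 0.001]
contact_force: [-0.2, -0.1, -1.5]
grip_width: 0.013
gripper_force: 68.8
```

```bash
python3 go.py 389.8 -298.5 80 -7.3 389.8 -298.5 50 -7.3
```

```text
now [ 390.  -298.4  146.2] xyaw -7.3 tilt 0.02 w 13.0 gf 68.8 F [-0.2 -0.1 -1.5] j7 -1.15 t 25.27
[-0.001, 0.001, 0.265] [0.0, -0.0001, 0.0] rows 1.1
[-0.001, 0.001, 0.385] [0.0, -0.0001, 0.0] rows 1.5
```

Emit:
apply_moves:
  rows:
    - [[0,0,0.08],[0,0,0]]
    - [[0,0,0.16],[0,0,0]]
    - [[0,0,0.22],[0,0,0]]
    - [[0,0,0.28],[0,0,0]]
    - [[0,0,0.28],[0,0,0]]
    - [[0,0,0.28],[0,0,0]]

```text
clock: 26.02
tcp_pos: [0.3898, -0.2986, 0.0766]
orientation: [3.135, -0.201, 0.001]
contact_force: [-0.3, -0.3, -0.3]
grip_width: 0.0129
gripper_force: 68.9
```

```bash
python3 go.py 389.8 -298.5 50 -7.3
python3 - <<'E'
from h import *
b=Cam("scene");b.crop("b2",260,180,110,77,7)
E
```

```text
now [ 389.8 -298.6   76.6] xyaw -7.3 tilt 0.03 w 12.9 gf 68.9 F [-0.3 -0.3 -0.3] j7 -1.14 t 26.02
[-0.0, -0.0, 0.106] [0.0001, -0.0002, -0.0001] rows 0.4
```

View pics/b2.png

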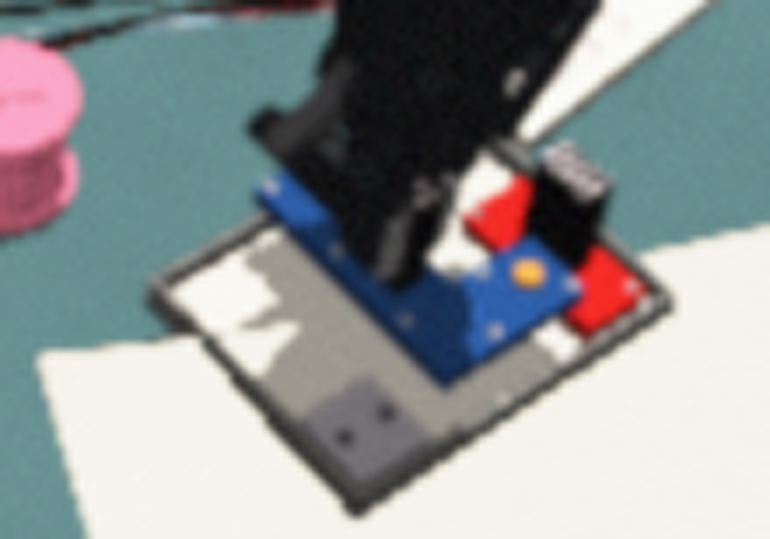

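The blue plate hovers about 27 mm above the floor. The red plate's near-left edge runs from crop (467,222) to (588,337). I'll check the clearance in tray coordinates.

Run:
```python
from h import *
b=Cam("scene")
a=np.radians(-97.3);M=np.array([[np.cos(a),-np.sin(a)],[np.sin(a),np.cos(a)]])
def tr(u,z): return ((b.pt(np.array(u)/7+[260,180]-.43,z)[:,:2]*1000-[391,-316.3])@M).round(1)
print("red edge",tr([[467,222],[588,330],[645,300],[530,182]],.013).tolist())
print("rim outer",tr([[150,290],[358,510],[672,302]],.013).tolist(),"block top L/R",tr([[300,412],[432,440],[362,375]],.013).tolist())
```

```text
red edge [[35.6, 8.3], [37.2, -51.0], [62.6, -53.1], [66.9, 8.9]]
rim outer [[-75.8, 49.4], [-75.4, -60.4], [69.7, -59.1]] block top L/R [[-66.0, -20.0], [-37.3, -53.9], [-39.0, -20.6]]
```

Emit:
apply_moves:
  rows:
    - [[0,0,0.03],[0,0,0]]
    - [[0,0,0.055],[0,0,0]]
    - [[0,0,0.08],[0,0,0]]
    - [[0,0,0.095],[0,0,0]]
    - [[0,0,0.106],[0,0,0]]
    - [[0,0,0.11],[0,0,0]]
    - [[0,0,0.11],[0,0,0]]

```text
clock: 27.0
tcp_pos: [0.3894, -0.2984, 0.0496]
orientation: [-3.135, 0.201, 0.0]
contact_force: [-3.1, 2.2, 11.1]
grip_width: 0.013
gripper_force: 70.9
```

Emit:
apply_moves:
  rows:
    - [[0,0,0],[0,0,0]]
    - [[0,0,0],[0,0,0]]
    - [[0,0,0],[0,0,0]]
    - [[0,0,0],[0,0,0]]
    - [[0,0,-0.1],[0,0,0]]
    - [[0,0,-0.25],[0,0,0]]
    - [[0,0,-0.45],[0,0,0]]
    - [[0,0,-0.55],[0,0,0]]
    - [[0,0,-0.55],[0,0,0]]
    - [[0,0,-0.55],[0,0,0]]
  jaw: 0

```text
clock: 28.25
tcp_pos: [0.389, -0.298, 0.1855]
orientation: [-3.135, 0.2, 0.002]
contact_force: [0.6, -0.1, -0.5]
grip_width: 0.0428
gripper_force: 0.0
```

```bash
python3 go.py 490 -140 180 55  583.4 37.1 180 111.8 ; python3 meas.py|sed -n 2p
```

```text
now [ 389.  -298.   185.5] xyaw -7.3 tilt 0.07 w 42.8 gf 0.0 F [ 0.6 -0.1 -0.5] j7 -1.15 t 28.25
[0.32, -0.678, 0.022] [-0.0004, 0.0003, -0.3462] rows 5.8
[0.601, -1.429, 0.022] [-0.0005, 0.0001, -0.6617] rows 11.1
orange [583.4  37.1  64.8  30.6] -68.2
```

Emit:
apply_moves:
  rows:
    - [[0.06,-0.12,0.02],[0,0,-0.05]]
    - [[0.12,-0.24,0.02],[0,0,-0.1]]
    - [[0.18,-0.36,0.02],[0,0,-0.16]]
    - [[0.24,-0.48,0.02],[0,0,-0.22]]
    - [[0.28,-0.6,0.02],[0,0,-0.28]]
    - [[0.32,-0.678,0.02],[0,0,-0.34]]
    - [[0.32,-0.678,0.02],[0,0,-0.346]]
    - [[0.32,-0.678,0.02],[0,0,-0.346]]
  jaw: 0.3

```text
clock: 29.35
tcp_pos: [0.4895, -0.1414, 0.1805]
orientation: [-2.789, -1.444, 0.003]
contact_force: [0.3, 0.1, 0.1]
grip_width: 0.0553
gripper_force: 0.0
```

```bash
python3 go.py 583.4 37.1 180 111.8
python3 - <<'E'
from h import *
t=Cam("top"); print("box corners top",(t.pt(np.array([[305,100],[160,5],[410,10]])/3+130,.105)*1000).round())
from meas import rect
a=np.radians(-97.3);M=np.array([[np.cos(a),-np.sin(a)],[np.sin(a),np.cos(a)]])
for n,lo,hi in(("red",(0,120,80),(9,255,255)),("blue",(105,120,50),(125,255,255))):
    m=t.mask(lo,hi,(256,225,66,57))
    if m.any(): r=rect(t,m,.013);print(n,r,((r[0][:2]-[391,-316.3])@M).round(1))
t.crop("t3",250,215,75,70,8)
E
```

```text
now [ 489.5 -141.4  180.5] xyaw 54.7 tilt 0.11 w 55.3 gf 0.0 F [0.3 0.1 0.1] j7 -0.55 t 29.35
[0.8, -0.105, 0.001] [-0.0006, 0.0001, -0.317] rows 5.3
box corners top [[ 607. -180.  105.]
 [ 695.  -57.  105.]
 [ 685. -269.  105.]]
red (array([ 367.4, -364.4,   62.5,   30.1]), -6.6) [ 50.7 -17.3]
blue (array([ 393. , -314.1,   96.9,   59.9]), -7.3) [-2.4  1.7]
```

View pics/t3.png

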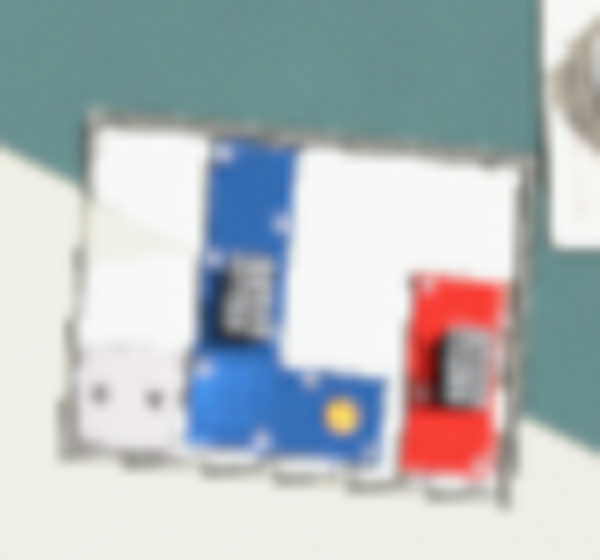

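The blue and red plates lie flat in the tray with gaps between them, and the upper-right space is free for the orange module. Now to the orange module.

Emit:
apply_moves:
  rows:
    - [[0.16,-0.02,0],[0,0,-0.06]]
    - [[0.32,-0.04,0],[0,0,-0.12]]
    - [[0.48,-0.06,0],[0,0,-0.18]]
    - [[0.64,-0.08,0],[0,0,-0.24]]
    - [[0.8,-0.105,0],[0,0,-0.3]]
    - [[0.8,-0.105,0.1],[0,0,-0.317]]
    - [[0.8,-0.105,0.2],[0,0,-0.317]]
    - [[0.8,-0.105,0.32],[0,0,-0.317]]
    - [[0.8,-0.105,0.32],[0,0,-0.317]]
    - [[0.8,-0.105,0.32],[0,0,-0.317]]

```text
clock: 30.65
tcp_pos: [0.5843, 0.0378, 0.1021]
orientation: [1.758, 2.603, 0.0]
contact_force: [0.3, -0.3, 0.7]
grip_width: 0.0556
gripper_force: 0.0
```

```bash
python3 go.py 583.4 37.1 46 111.8
python3 - <<'E'
from h import *
b=Cam("scene");b.crop("o1",120,200,100,70,7)
E
```

```text
now [584.3  37.8 102.1] xyaw 111.9 tilt 0.05 w 55.6 gf 0.0 F [ 0.3 -0.3  0.7] j7 -0.07 t 30.65
[-0.001, -0.004, 0.224] [0.0002, 0.0002, 0.0007] rows 0.9
```

View pics/o1.png

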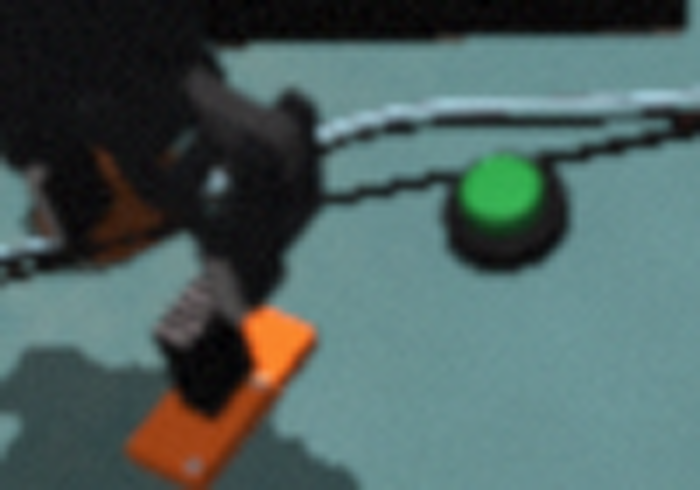

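Run:
```python
from h import *
t=Cam("top");print(t.pt([[159,147]],.046)*1000)
b=Cam("scene");print(b.pt([[110+66/2.9,130+250/2.9]],.046)*1000)
```

```text
[[676.73648011  19.55406891  46.        ]]
[[678.38033668  19.57864965  46.        ]]
```

The brown spool is at (677,20), well clear of the fingers.

Emit:
apply_moves:
  rows:
    - [[0,-0.003,0.06],[0,0,0]]
    - [[0,-0.003,0.12],[0,0,0]]
    - [[0,-0.003,0.18],[0,0,0]]
    - [[0,-0.003,0.21],[0,0,0]]
    - [[0,-0.003,0.222],[0,0,0]]
    - [[0,-0.003,0.222],[0,0,0]]

```text
clock: 31.55
tcp_pos: [0.5832, 0.0382, 0.0458]
orientation: [1.756, 2.605, 0.0]
contact_force: [0.0, -0.6, 0.5]
grip_width: 0.0555
gripper_force: 0.0
```

Emit:
apply_moves:
  rows:
    - [[0,0,0],[0,0,0]]
    - [[0,0,0],[0,0,0]]
    - [[0,0,0],[0,0,0]]
    - [[0,0,0],[0,0,0]]
    - [[0,0,0],[0,0,0]]
    - [[0,0,0],[0,0,0]]
    - [[0,0,0],[0,0,0]]
  jaw: -1
  newtons: 60

```text
clock: 32.42
tcp_pos: [0.5835, 0.0381, 0.0463]
orientation: [1.756, 2.604, 0.001]
contact_force: [0.6, 0.6, 5.9]
grip_width: 0.0134
gripper_force: 59.4
```

```bash
sed -i 's/(36,35)/(35.5,34.5)/' tr.py; python3 tr.py; python3 go.py 480 -140 150 98 420.7 -356 150 82.7
```

```text
-17.5 -3.5 [ 389.8 -298.5]
52.5 -17.5 [ 367.  -366.2]
35.5 34.5 [ 420.7 -355.9]
now [583.5  38.1  46.3] xyaw 112.0 tilt 0.05 w 13.4 gf 59.4 F [0.6 0.6 5.9] j7 -0.11 t 32.42
[-0.505, -0.651, -0.415] [0.0003, 0.0001, 0.0779] rows 3.7
[-1.217, -1.194, -0.415] [0.0003, 0.0, 0.1629] rows 7.0
```

Emit:
apply_moves:
  rows:
    - [[0,0,-0.1],[0,0,0]]
    - [[0,0,-0.2],[0,0,0]]
    - [[0,0,-0.3],[0,0,0]]
    - [[0,0,-0.4],[0,0,0]]
    - [[-0.13,-0.16,-0.4],[0,0,0.03]]
    - [[-0.26,-0.33,-0.4],[0,0,0.06]]
    - [[-0.38,-0.49,-0.4],[0,0,0.08]]
    - [[-0.5,-0.65,-0.4],[0,0,0.11]]
    - [[-0.65,-0.77,-0.4],[0,0,0.14]]
    - [[-0.8,-0.89,-0.4],[0,0,0.163]]

```text
clock: 33.67
tcp_pos: [0.4507, -0.232, 0.1456]
orientation: [-2.361, -2.072, 0.0]
contact_force: [1.0, -0.7, -0.9]
grip_width: 0.0131
gripper_force: 58.7
```

```bash
python3 go.py 420.7 -356 140 82.7
```

```text
now [ 450.7 -232.   145.6] xyaw 82.5 tilt 0.03 w 13.1 gf 58.7 F [ 1.  -0.7 -0.9] j7 0.08 t 33.67
[-0.507, -0.055, 0.022] [-0.0002, -0.0, -0.0009] rows 2.0
```

Emit:
apply_moves:
  rows:
    - [[-0.2,-0.02,0.02],[0,0,0]]
    - [[-0.36,-0.04,0.02],[0,0,0]]
    - [[-0.51,-0.055,0.02],[0,0,0]]
    - [[-0.51,-0.055,0.1],[0,0,0]]
    - [[-0.51,-0.055,0.18],[0,0,0]]
    - [[-0.51,-0.055,0.24],[0,0,0]]
    - [[-0.51,-0.055,0.24],[0,0,0]]
    - [[-0.51,-0.055,0.24],[0,0,0]]
    - [[-0.51,-0.055,0.24],[0,0,0]]

```text
clock: 34.8
tcp_pos: [0.4224, -0.3557, 0.0866]
orientation: [2.358, 2.074, 0.0]
contact_force: [-0.2, 0.0, -2.0]
grip_width: 0.0132
gripper_force: 58.7
```

```bash
python3 go.py 420.7 -356 49.5 82.7
python3 - <<'E'
from h import *
b=Cam("scene");b.crop("o2",260,180,110,77,7)
E
```

```text
now [ 422.4 -355.7   86.6] xyaw 82.7 tilt 0.08 w 13.2 gf 58.7 F [-0.2  0.  -2. ] j7 0.29 t 34.8
[-0.002, -0.007, 0.148] [0.0004, 0.0002, -0.0001] rows 0.6
```

View pics/o2.png

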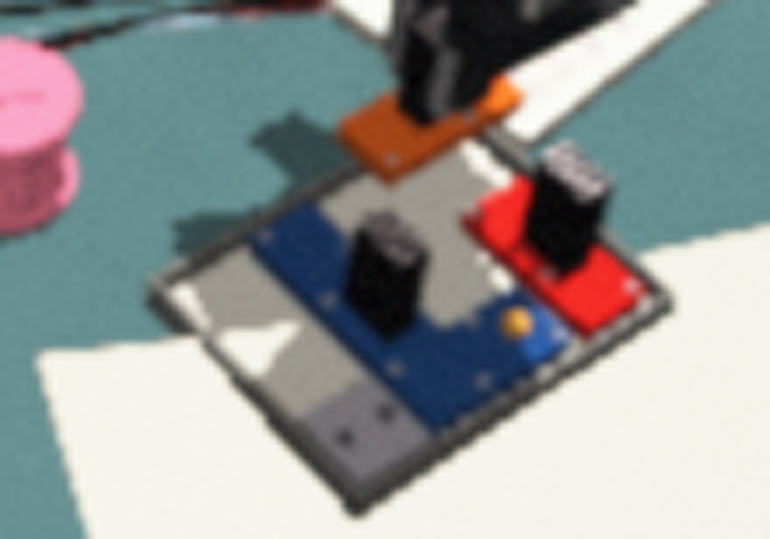

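The orange plate hovers straight in line with its space, so I'm lowering it.

Emit:
apply_moves:
  rows:
    - [[-0.002,-0.007,0.05],[0,0,0]]
    - [[-0.002,-0.007,0.09],[0,0,0]]
    - [[-0.002,-0.007,0.12],[0,0,0]]
    - [[-0.002,-0.007,0.135],[0,0,0]]
    - [[-0.002,-0.007,0.145],[0,0,0]]
    - [[-0.002,-0.007,0.151],[0,0,0]]
    - [[-0.002,-0.007,0.151],[0,0,0]]

```text
clock: 35.72
tcp_pos: [0.4202, -0.3557, 0.0492]
orientation: [2.358, 2.075, -0.001]
contact_force: [-3.3, 1.6, 10.4]
grip_width: 0.0131
gripper_force: 60.4
```

Emit:
apply_moves:
  rows:
    - [[0,0,0],[0,0,0]]
    - [[0,0,0],[0,0,0]]
    - [[0,0,0],[0,0,0]]
    - [[0,0,0],[0,0,0]]
    - [[0,0,-0.1],[0,0,0]]
    - [[0,0,-0.25],[0,0,0]]
    - [[0,0,-0.4],[0,0,0]]
    - [[0,0,-0.55],[0,0,0]]
    - [[0,0,-0.55],[0,0,0]]
    - [[0,0,-0.55],[0,0,0]]
  jaw: 0

```text
clock: 36.98
tcp_pos: [0.4197, -0.3555, 0.185]
orientation: [-2.358, -2.075, 0.0]
contact_force: [0.0, 0.6, -0.4]
grip_width: 0.0427
gripper_force: 0.0
```

```bash
python3 go.py 500 -150 180 82.7 580 -74 120 82.7
python3 - <<'E'
from h import *
t=Cam("top");s=Cam("scene")
g=lambda c,b:np.argwhere(c.mask((50,100,60),(80,255,255),b)>0)[:,::-1].mean(0)
a=g(t,(180,170,30,30));b=g(s,(180,215,25,25))
A=[];B=[]
for cam,u in((t,a),(s,b)):
    d=cam.pt(u,0)[0]-cam.o;d/=np.linalg.norm(d);Q=np.eye(3)-np.outer(d,d);A.append(Q);B.append(Q@cam.o)
print(a,b,np.linalg.solve(sum(A),sum(B))*1000)
E
```

```text
now [ 419.7 -355.5  185. ] xyaw 82.7 tilt 0.05 w 42.7 gf 0.0 F [ 0.   0.6 -0.4] j7 0.34 t 36.98
[0.856, 0.214, 0.02] [-0.0002, -0.0001, -0.0001] rows 3.5
[1.198, 0.493, 0.26] [-0.0002, -0.0001, -0.0001] rows 5.3
[194.16504854 182.99029126] [190.99099099 226.72972973] [581.42610724 -72.86705529  17.47877429]
```

Emit:
apply_moves:
  rows:
    - [[0.2,0.05,0.02],[0,0,0]]
    - [[0.4,0.1,0.02],[0,0,0]]
    - [[0.6,0.15,0.02],[0,0,0]]
    - [[0.8,0.2,0.02],[0,0,0]]
    - [[0.9,0.27,0.02],[0,0,0]]
    - [[0.98,0.36,0.02],[0,0,0]]
    - [[0.98,0.36,0.02],[0,0,0]]
    - [[0.98,0.36,0.02],[0,0,0]]
  jaw: -1

```text
clock: 38.08
tcp_pos: [0.5395, -0.1247, 0.1794]
orientation: [-2.358, -2.074, 0.003]
contact_force: [0.9, 0.3, -0.1]
grip_width: -0.0
gripper_force: 0.0
```

```bash
python3 go.py 580.5 -73.3 80 82.7
python3 - <<'E'
from h import *
t=Cam("top");t.crop("x",250,190,140,95,2.8);b=Cam("scene");b.crop("y",255,150,140,95,2.8)
cv2.imwrite("pics/z2.png",np.hstack([cv2.imread("pics/x.png"),cv2.imread("pics/y.png")]))
E
```

```text
now [ 539.5 -124.7  179.4] xyaw 82.7 tilt 0.14 w -0.0 gf 0.0 F [ 0.9  0.3 -0.1] j7 -0.17 t 38.08
[0.225, 0.137, 0.397] [-0.0008, 0.0001, -0.0002] rows 1.9
```

View pics/z2.png

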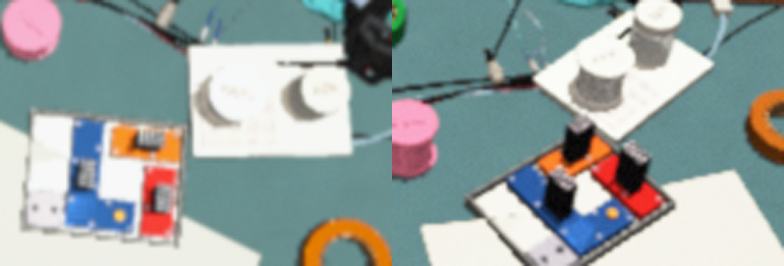

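All three plates lie flat in the tray side by side, at left-crop (87,170), (145,142) and (162,200). The jar and spool stand on the notepad. Now the button.

Emit:
apply_moves:
  rows:
    - [[0.11,0.07,0.1],[0,0,0]]
    - [[0.225,0.137,0.2],[0,0,0]]
    - [[0.225,0.137,0.3],[0,0,0]]
    - [[0.225,0.137,0.4],[0,0,0]]
    - [[0.225,0.137,0.4],[0,0,0]]
    - [[0.225,0.137,0.4],[0,0,0]]
    - [[0.225,0.137,0.4],[0,0,0]]

```text
clock: 39.05
tcp_pos: [0.5825, -0.0731, 0.0818]
orientation: [2.358, 2.073, 0.002]
contact_force: [-0.0, -1.0, 0.6]
grip_width: -0.0
gripper_force: 0.0
```

Emit:
apply_moves:
  rows:
    - [[0,0,0.03],[0,0,0]]
    - [[0,0,0.06],[0,0,0]]
    - [[0,0,0.08],[0,0,0]]
    - [[0,0,0.1],[0,0,0]]
    - [[0,0,0.1],[0,0,0]]

```text
clock: 39.67
tcp_pos: [0.5814, -0.0727, 0.055]
orientation: [-2.358, -2.075, 0.001]
contact_force: [0.6, 0.4, 0.0]
grip_width: 0.0
gripper_force: 0.0
```

Tips are at about z = 30 mm with no contact yet. Going on in small steps.

Emit:
apply_moves:
  rows:
    - [[0,0,0.008],[0,0,0]]
    - [[0,0,0.016],[0,0,0]]
    - [[0,0,0.024],[0,0,0]]
    - [[0,0,0.024],[0,0,0]]

```text
clock: 40.17
tcp_pos: [0.5816, -0.0728, 0.0494]
orientation: [-2.359, -2.075, 0.0]
contact_force: [-0.3, 0.3, 0.2]
grip_width: -0.0001
gripper_force: 0.0
```

Emit:
apply_moves:
  rows:
    - [[0,0,0.006],[0,0,0]]
    - [[0,0,0.012],[0,0,0]]
    - [[0,0,0.012],[0,0,0]]

```text
clock: 40.55
tcp_pos: [0.5818, -0.0728, 0.0466]
orientation: [2.359, 2.075, 0.0]
contact_force: [-0.5, -0.0, 1.0]
grip_width: -0.0
gripper_force: 0.8
```

Emit:
apply_moves:
  rows:
    - [[0,0,0.008],[0,0,0]]
    - [[0,0,0.016],[0,0,0]]
    - [[0,0,0.016],[0,0,0]]
    - [[0,0,0.016],[0,0,0]]

```text
clock: 41.05
tcp_pos: [0.5818, -0.0728, 0.0427]
orientation: [2.359, 2.075, 0.0]
contact_force: [-0.6, 1.0, 4.0]
grip_width: 0.0
gripper_force: 1.9
```

Emit:
apply_moves:
  rows:
    - [[0,0,0.006],[0,0,0]]
    - [[0,0,0.012],[0,0,0]]
    - [[0,0,0.012],[0,0,0]]

```text
clock: 41.42
tcp_pos: [0.582, -0.0728, 0.0409]
orientation: [2.358, 2.075, -0.0]
contact_force: [-5.1, -0.4, 17.7]
grip_width: -0.0003
gripper_force: 8.7
```

The force rose to 18 N at the end stop, so the button is fully down. Backing off.

Emit:
apply_moves:
  rows:
    - [[0,0,-0.05],[0,0,0]]
    - [[0,0,-0.2],[0,0,0]]
    - [[0,0,-0.4],[0,0,0]]
    - [[0,0,-0.6],[0,0,0]]
    - [[0,0,-0.6],[0,0,0]]
    - [[0,0,-0.6],[0,0,0]]
    - [[0,0,-0.6],[0,0,0]]

```text
clock: 42.3
tcp_pos: [0.5806, -0.0728, 0.1879]
orientation: [-2.357, -2.074, 0.003]
contact_force: [-0.2, -0.6, -0.4]
grip_width: 0.0
gripper_force: 0.0
```

Run:
```python
from h import *
from meas import rect
from bench import job
t=Cam("top")
for n,lo,hi in(("red",(0,120,80),(6,255,255)),("orange",(8,150,140),(18,255,255)),("blue",(105,120,50),(125,255,255))): print(n,rect(t,t.mask(lo,hi,(256,225,66,57)),.013))
o=telemetry.get_obs();print(o["tcp_pos"],np.abs(o["qvel"]).max());print(job.hand_in())
```

```text
red (array([ 367.4, -364.4,   62.5,   30.1]), -6.6)
orange (array([ 421.3, -355.5,   62.7,   28.3]), 84.4)
blue (array([ 392.9, -314.2,   97. ,   59.9]), -7.6)
[ 0.58078342 -0.07277498  0.18791595] 0.007905899866899723
the job is handed in; nothing more can be done
None
```

The job is handed in: the jar and spool stand on the notepad, the blue, red and orange modules lie flat in the tray (the small green one was not on the bench), and the green button was pressed fully down last.

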